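# Clamp the specimen with the vice's loose crank

### The arm

A 7-joint arm with a two-finger parallel gripper is mounted at the origin on the work surface. World frame = base frame: x ahead of the robot, y to its left, z up, the work surface at z = 0. Lengths are in m, angles in rad, forces in N, time in s.
With the tool pointing down it reaches from about 0.425 to 0.875 m from the base axis. Payload 4.7 kg.
Tool frame: the origin (TCP) lies midway between the tips of the shut fingers; the grasp point (between the pads) lies 19 mm behind it; z points along the fingers, y is the line along which they close (so a half turn about z gives the same grasp; the last joint's range is limited). The gripper opens to 87 mm and grips with 3 to 60 N. Pads are 19 mm wide; open, the fingers measure 117 mm over their backs; the gripper's body (75 mm by 190 mm) begins 51 mm behind the grasp point.
Start: joints at [1.333, 0.321, -0.07, 1.45, 0.023, 1.371, -0.057], TCP at [0.162, -0.63, 0.223] pointing down, gripper open.
Joint ranges: [-2.86, 2.86], [-0.3, 2.09], [-1.38, 1.24], [0.06, 2.45], [-1.56, 4.7], [0.09, 2.05], [-2.69, 2.69]. Speed limits (rad/s): [2.57, 2.57, 3.14, 3.14, 3.14, 3.14, 3.14].

### API

Orientations are given as a rotation vector (axis times angle).
In Python, from bench import ctrl gives the robot as it stands. The module is installed in compiled form; this text tells all that it offers.
- The arm moves only by the shell command python3 -m handwheel 'ROWS' [FORCE]. ROWS is JSON, a list of rows, each a list of 7 numbers: the finger opening in m, from 0 to 0.087, then the shift along the tool's x, y, z in m, then the turn, a rotation vector about the tool's x, y, z in degrees. A call has 1 to 12 rows; each row shifts and turns the commanded pose from where the row before left it, along the tool's axes as they then stand; what a row does not reach is not made up. A row lasts 1/8 s, in which the tool goes at most 62.5 mm and 10.7 degrees, less where a joint would pass 70% of its speed; a pose out of reach is approached as far as the arm can. A call is refused whole if a number of a shift passes 0.0625 or a number of a turn 10.7, either way. A call with a gripper value outside its range is refused whole. The fingers move at their own pace and stop on an object; FORCE is the grip in N (left out, the last holds). Time passes only in rows, so rows that do not move let the fingers close. It gives the time, the measured TCP pose, the force, the opening and the grip force at its end, in the units of the state.
- ctrl.get_state(): the state, without advancing time (a new reading comes with each control period).
- ctrl.get_image(name): name is "scene" or "top" or "wrist"; returns (picture, depth): 480x640x3 uint8, blue, green, red; 480x640 float32, m along the optical axis (not along the pixel's ray), 0 where there is no reading.
- ctrl.camera_info(name): a dict with "intrinsics" (3x3 intrinsics, pixels), "R" (3x3) and "t" (3): a world point X has camera coordinates R X + t. Camera axes: x right, y down, z forward; pixel columns grow to the right and rows downward; lengths in m; the calibration is good to about 2 mm. A picture is of the moment at which its call begins: read the wrist's pose just before it. camera_info takes no time and is no camera call; for the wrist camera it gives the pose at the moment of the call.
- ctrl.close_job(): hands the job in; it is judged then, once.
The state is a dict: "time": time; "joint_positions": joint angles; "qd": joint speeds; "joint_torque": joint torques, N m; "position": TCP position; "tool_rot": TCP orientation; "ft_force": force on the tool from outside, world axes, zero at the start; "torque": the same for the moment, N m; "grip_width": opening from 0.0 (shut) to 1.0 (fully open); "grip_force": force on a finger pad.
Only numpy, scipy, OpenCV 4.12 (cv2) and the standard library are available. Lean on these libraries where they do the work, as an engineer would, in place of code of your own. Each camera call takes 0.05 s, during which the arm holds its last target. There are 200 camera calls.

### The job

Take the loose crank out of its holder, lower it into the well of the specimen vice, feel with only light pressure for the hidden square until the crank drops fully home on it, then turn the crank clockwise (seen from above) until it comes to its stop and the specimen is clamped. Do not press hard before it has dropped in, nor force it at the stop. Leave the crank standing fully home in the well, let go of it, and leave the blue puck, the oil bottle and the dish where they are.

Things in the scene. Friction and masses are not known exactly. Their poses are not given: they have to be found in the camera images.
- crank: Loose steel crank, 0.28-0.56 kg, upright in the holder. Origin: centre of the foot (lower end of the sleeve); z up the sleeve, x along the arm. Sleeve round, 40 diameter, 60 long; in its foot a square socket 23.4 wide, 19 deep, sides square to the crank's x and y. Flat arm on top: z 60-70, 18 wide, x -17 to 73, black round knob 20 across at x = 60, z 70-104 (all mm).
- hub (a point): Centre of the crank's orange hub block on the sleeve axis above the arm, 84 mm above the foot; for gripping: 34 mm (crank x) by 20 mm (crank y, the grip width), 28 mm high (70 to 98 mm above the foot).
- holder: Fixed grey block 66 x 66 x 50 mm with a round hole, 42 mm across and 42 mm deep, in which the crank stands. Origin: centre of its underside.
- vice: Fixed white specimen vice; origin on the table under the well's axis. Drive block 74 x 74 x 70 mm high with the well; from it a bed 22 mm high runs to the vice's +y, to 183 mm, with a black moving jaw, the red specimen disc (36 mm across, fixed) and a black fixed jaw (60 mm high). Turning the crank clockwise drives the moving jaw to +y until it meets the specimen.
- well (a point): Centre of the well's mouth, on top of the drive block, 70 mm above the table; z up. Well: round, 42 mm across, 3 mm chamfer, 45 mm deep, flat floor; a black bristle seal (no resistance) hides the inside. On the floor's centre stands a steel square, 22 mm wide, 16 mm high. With its foot on top of the square the crank is 29 mm deep; fully home, 45 mm.
- drive (a joint): How far the hidden square has been turned clockwise, rad: starts at 0 to 0.2, rigid stop at 1.45 (specimen clamped). Takes 0.25 N m, stays where left. It does not tell the square's own angle: that cannot be seen and differs every time; at the start its sides lie anywhere from 6 to 83 degrees counterclockwise (from above) of the vice's x or y. The socket drops on within about 4 degrees.
- puck: Loose blue specimen puck, 30 mm in diameter, 20 mm high, origin at the centre of its underside. Bystander.
- oil: Loose small amber oil bottle, 32 mm in diameter, 70 mm high, origin at the centre of its underside. Bystander.
- dish: Loose white shallow dish, 84 mm in diameter, 16 mm high, origin at the centre of its underside. Bystander.
Not all that is in view belongs to the job. There is more than one size of the crank; the job needs the larger. There is more than one size of the vice; the one meant has the size given above.

How it is judged:
By the outcome, as a careful person would: the job done as asked, in the order asked, and still so for the second after the job is handed in, with the robot touching nothing.
It also fails if it takes over 72 s, if anything falls off the work surface, if the arm or the gripper's body presses on something with over 40 N, if the wrist force passes 120 N, or if a joint passes its speed limit or range.

## Working session

There is one attempt and no reset: what is moved stays moved. The work goes in short steps, Python scripts to look and compute and a shell command to move; the robot and the scene stay as the last step left them, time stands still between calls to the robot, and variables do not carry over. Pictures are saved under pics/ and viewed, at most 10 in all, crops included, and the job is handed in when it is done.

```bash
mkdir -p pics; python3 - <<'E'
from bench import ctrl
import cv2,numpy as np
for n in ("scene","top"):
    p,d=ctrl.get_image(n); cv2.imwrite(f"pics/{n}0.png",p); np.save(f"pics/{n}0.npy",d)
    c=ctrl.camera_info(n); print(n,np.round(c["intrinsics"],1).tolist(),np.round(c["R"],4).tolist(),np.round(c["t"],4).tolist())
s=ctrl.get_state(); print(s)
E
```

```text
scene [[452.4, 0.0, 318.6], [0.0, 452.4, 240.3], [0.0, 0.0, 1.0]] [[0.2208, 0.9753, 0.0003], [0.799, -0.1807, -0.5735], [-0.5593, 0.1268, -0.8192]] [-0.1938, -0.3828, 1.2043]
top [[563.0, 0.0, 317.5], [0.0, 563.0, 231.2], [0.0, 0.0, 1.0]] [[-0.0297, -0.9995, -0.0051], [-0.9885, 0.0301, -0.1479], [0.148, 0.0006, -0.989]] [0.1121, 0.5318, 1.1051]
{'time': 0.1, 'joint_positions': array([ 1.33307638,  0.32175347, -0.07009584,  1.45160317,  0.02259291,
        1.37080684, -0.05687127]), 'qd': array([-0.00108471, -0.00148699, -0.00061732, -0.00232771,  0.00089878,
        0.0003359 ,  0.00052715]), 'joint_torque': array([-3.89035122e-04, -4.92571771e+01, -4.05974854e-01, -3.13399458e+01,
       -6.40939688e-02,  3.95069481e-02,  7.56827944e-05]), 'position': array([ 0.16178954, -0.62900281,  0.22154281]), 'tool_rot': array([-3.11496703e+00, -3.94396995e-01,  4.84976118e-04]), 'ft_force': array([-0.09032335,  0.07665158,  0.65807538]), 'torque': array([0.03463191, 0.04638893, 0.0228403 ]), 'grip_force': 0.0, 'grip_width': 0.9998918724620532}
```

View pics/top0.png

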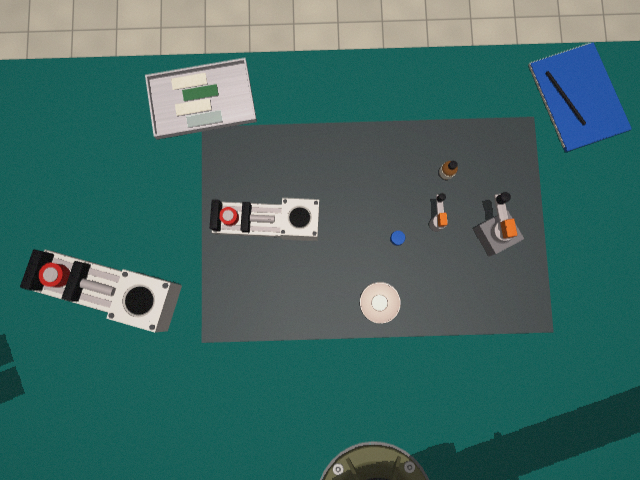

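View pics/scene0.png

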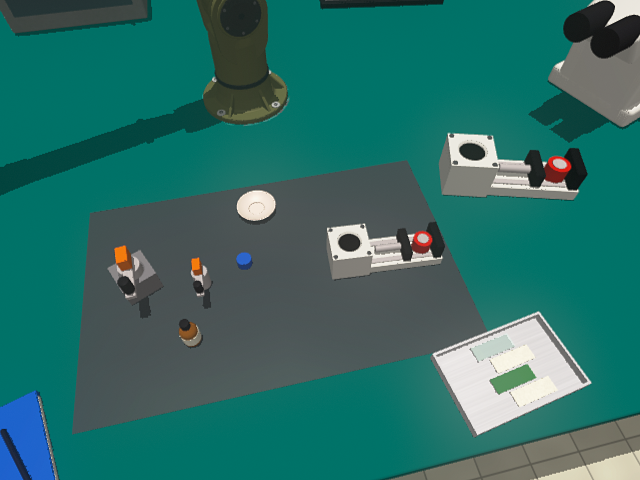

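The top view shows two cranks: the smaller at (441,220), and the larger standing in the grey holder at (508,228). It also shows two vices, at (300,217) and (139,300). I'll measure both pairs against the given sizes.

```bash
cat > h.py <<'E'
from bench import ctrl
import cv2,numpy as np
def ray(n,uv,z,c=None):
    c=c or ctrl.camera_info(n); K,R,t=map(np.array,(c["intrinsics"],c["R"],c["t"]))
    uv=np.atleast_2d(np.float64(uv)); d=(np.linalg.inv(K)@np.c_[uv,np.ones(len(uv))].T).T@R; o=-R.T@t
    return o+d*((z-o[2])/d[:,2])[:,None]
def cloud(n,d,c=None):
    c=c or ctrl.camera_info(n); K,R,t=map(np.array,(c["intrinsics"],c["R"],c["t"]))
    v,u=np.mgrid[:480,:640]; P=np.stack([(u-K[0,2])/K[0,0]*d,(v-K[1,2])/K[1,1]*d,d],-1)
    return (P-t)@R
def blobs(m,amin=20):
    cs,_=cv2.findContours(m.astype(np.uint8),cv2.RETR_EXTERNAL,cv2.CHAIN_APPROX_NONE)
    return [c[:,0] for c in cs if cv2.contourArea(c)>amin]
E
python3 - <<'E'
from h import *
n="top"; p=cv2.imread("pics/top0.png"); d=np.load("pics/top0.npy"); X=cloud(n,d)
hsv=cv2.cvtColor(p,cv2.COLOR_BGR2HSV)
def rep(name,m,amin=20):
    for c in blobs(m,amin):
        mm=np.zeros((480,640),np.uint8); cv2.fillPoly(mm,[c],1); P=X[(mm>0)&(d>0)]
        z=np.percentile(P[:,2],85); W=ray(n,c,z)[:,:2]
        r=cv2.minAreaRect((W*1000).astype(np.float32))
        print(name,c.mean(0).round(),"z",z.round(4),"rect",np.round(r[0],1),np.round(r[1],1),round(r[2],1))
H,S,V=cv2.split(hsv)
rep("orange",(H>4)&(H<16)&(S>180)&(V>180))
rep("red",((H<4)|(H>175))&(S>150)&(V>90))
rep("blue",(H>105)&(H<125)&(S>150))
for (u0,v0,u1,v1) in ((280,195,322,240),(105,262,185,335)):
    m=np.zeros((480,640),bool); m[v0:v1,u0:u1]=True
    zz=X[...,2]; zt=np.percentile(zz[m],70); print("block top z",zt)
    rep("block",m&(abs(zz-zt)<.006)&(V>0),200)
    rep("well",m&(V<60)&(abs(zz-zt)<.03),100)
rep("dish",(V>170)&(S<90)&(X[...,2]<.03)&(X[...,2]>.003),300)
E
```

```text
orange [511. 227.] z 0.1084 rect [ 520.9 -272.6] [32.3 18.1] 6.7
orange [443. 218.] z 0.0749 rect [ 547.6 -152.6] [11.8 22.3] 86.5
red [ 51. 275.] z 0.0688 rect [462.2 623. ] [47.2 45.9] 81.3
red [228. 215.] z 0.0529 rect [570.7 276.8] [34.4 35. ] 89.5
blue [397. 237.] z 0.0223 rect [519.6 -67.4] [29. 27.] 88.3
blue [580.  97.] z 0.0145 rect [ 815.3 -475.5] [208.  152.3] 17.2
block top z 0.07024325611559015
block [299. 217.] z 0.0722 rect [559.3 131.4] [73.8 74.9] 85.5
well [299. 217.] z 0.0675 rect [560.6 131. ] [37.9 36.4] 88.3
block top z 0.09000593931445366
block [139. 301.] z 0.094 rect [403.7 440. ] [99.3 96.9] 72.6
well [139. 300.] z 0.0882 rect [405.2 442.4] [52.1 49.4] 88.3
dish [380. 303.] z 0.0155 rect [388.2 -26. ] [79.7 78.9] 88.3
dish [251. 219.] z 0.0258 rect [567.7 233.5] [123.3  64.6] 85.5
dish [199.  97.] z 0.0107 rect [842.2 342.4] [139.9 220.6] 8.6
```

Measured against the given sizes:
- **Vice:** the one at (300,217) has a block 74×75 mm with its top at 70 mm and a disc of about 35 mm, so it fits. The one at (139,300) is 98 mm wide and 90 mm high, so it doesn't.
- **Crank:** the one at (508,228) has a hub of 32×18 mm with its top at about 107 mm and stands in the holder, so it is the larger. The one at (441,220) has a hub of about 22×12 mm.

Next I'll confirm both in one enlarged crop and take the hub pose from two views.

```bash
python3 - <<'E'
from h import *
p=cv2.imread("pics/top0.png")
a=cv2.resize(p[150:270,420:560],None,fx=2.8,fy=2.8,interpolation=cv2.INTER_CUBIC)
b=cv2.resize(p[150:270,205:345],None,fx=2.8,fy=2.8,interpolation=cv2.INTER_CUBIC)
cv2.imwrite("pics/crop1.png",np.hstack([a,b]))
# hub by both views; knob by both views
for n in("top","scene"):
    q=cv2.imread(f"pics/{n}0.png"); d=np.load(f"pics/{n}0.npy"); X=cloud(n,d)
    H,S,V=cv2.split(cv2.cvtColor(q,cv2.COLOR_BGR2HSV)); z=X[...,2]
    for nm,m in (("hubtop",(H>4)&(H<16)&(S>170)&(z>.100)),("knobtop",(V<70)&(z>.104)&(z<.125))):
        m=m&(X[...,0]>.4)&(X[...,0]<.7)&(X[...,1]<-.2)&(X[...,1]>-.4)
        for c in blobs(m,10):
            W=ray(n,c,.106 if nm=="hubtop" else .112)[:,:2]*1000; r=cv2.minAreaRect(W.astype(np.float32))
            print(n,nm,c.mean(0).round(),np.round(r[0],1),np.round(r[1],1),round(r[2],1))
E
```

```text
top hubtop [510. 228.] [ 520.8 -272.1] [32.9 20.8] 6.6
top knobtop [505. 197.] [ 579.6 -265.5] [18.8 19.6] 41.2
scene hubtop [121. 255.] [ 525.9 -273.8] [38.8 20.3] 6.6
scene knobtop [123. 282.] [ 585.3 -266.8] [21.2 20.6] 54.7
```

View pics/crop1.png

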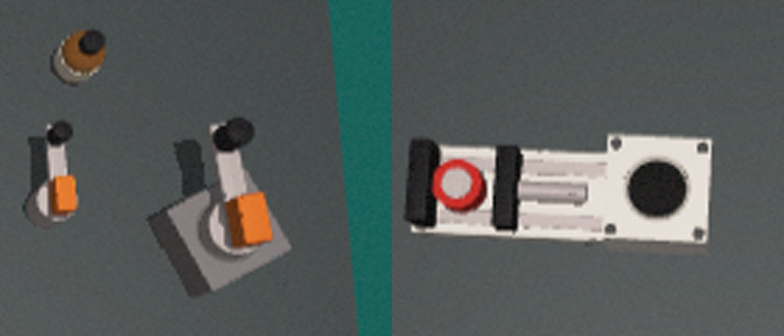

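The left panel shows the larger crank in the grey holder (hub at crop 250,218), with the smaller one apart on the mat. The right panel shows the 74 mm vice with its well at crop (657,188). I'll move above the hub.

```bash
python3 -m handwheel '[[0.087,0,0,0,0,0,7.8],[0.087,0.0443,-0.0348,0,0,0,0],[0.087,0.0443,-0.0348,0,0,0,0],[0.087,0.0443,-0.0348,0,0,0,0],[0.087,0.0443,-0.0348,0,0,0,0],[0.087,0.0443,-0.0348,0,0,0,0],[0.087,0.0443,-0.0348,0,0,0,0],[0.087,0.0443,-0.0348,0,0,0,0],[0.087,0.0443,-0.0348,0,0,0,0],[0.087,0.0443,-0.0348,0,0,0,0],[0.087,0,0,0,0,0,0]]'
cat > st.py <<'E'
from h import *
from scipy.spatial.transform import Rotation as Ro
def st():
    s=ctrl.get_state(); M=Ro.from_rotvec(s["tool_rot"]).as_matrix()
    print("t",round(s["time"],2),"p",np.round(s["position"],4),"yaw",round(np.degrees(np.arctan2(M[1,0],M[0,0])),2),"tilt",np.round(M[:2,2],4),"q7",round(s["joint_positions"][6],3),"F",np.round(s["ft_force"],2),"T",np.round(s["torque"],2),"grip",round(s["grip_width"]*87,1),s["grip_force"]); return s,M
def togo(p,yaw):
    s,M=st(); y=np.radians(yaw); 
    R=np.array([[np.cos(y),np.sin(y),0],[np.sin(y),-np.cos(y),0],[0,0,-1]])
    print("shift in present tool axes",np.round(M.T@(np.array(p)-s["position"]),4),"turn",np.round(Ro.from_matrix(M.T@R).as_rotvec(True),2))
E
python3 - <<'E'
from st import *
s,M=st()
c=ctrl.camera_info("wrist"); p,d=ctrl.get_image("wrist"); cv2.imwrite("pics/w1.png",p)
X=cloud("wrist",d,c); H,S,V=cv2.split(cv2.cvtColor(p,cv2.COLOR_BGR2HSV)); z=X[...,2]
for nm,m,h in (("hubtop",(H>4)&(H<16)&(S>170)&(z>.100),.106),("knobtop",(V<70)&(z>.104)&(z<.125),.112)):
  for b in blobs(m,60):
    W=ray("wrist",b,h,c)[:,:2]*1000; r=cv2.minAreaRect(W.astype(np.float32)); print(nm,b.mean(0).round(),np.round(r[0],1),np.round(r[1],1),round(r[2],1))
E
```

```text
time: 1.48
position: [0.5252, -0.2663, 0.2221]
tool_rot: [-3.132, -0.197, -0.002]
ft_force: [0.6, 0.3, 0.2]
grip_width: 0.998
grip_force: 0.0
t 1.48 p [ 0.5252 -0.2663  0.2221] yaw 7.2 tilt [0.0011 0.0032] q7 -1.082 F [0.63 0.31 0.18] T [0.02 0.01 0.02] grip 86.9 0.0
hubtop [337. 223.] [ 531.9 -273.8] [18.6 17.4] 7.3
knobtop [334. 165.] [ 578.5 -265.5] [17.2  7.5] 69.0
```

View pics/w1.png

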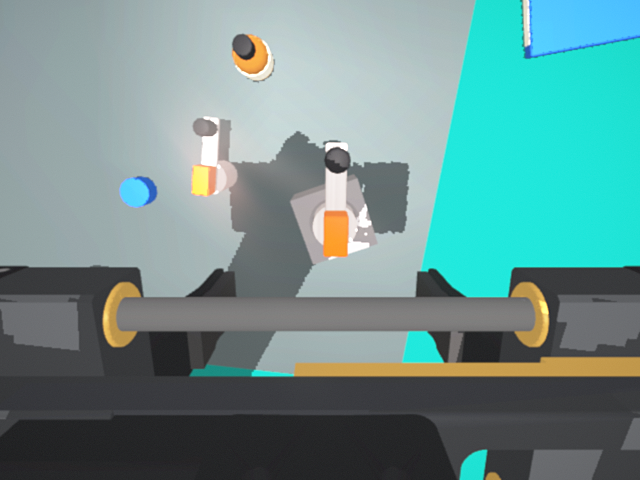

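The wrist view shows the hub at (336,232): its top face is the darker upper part, and the lit side is below. The knob is at (337,160), the small crank at (205,155). The hub top was split by shading, so I'll re-measure it.

```bash
python3 - <<'E'
from st import *
c=ctrl.camera_info("wrist"); p,d=ctrl.get_image("wrist"); X=cloud("wrist",d,c); z=X[...,2]
H,S,V=cv2.split(cv2.cvtColor(p,cv2.COLOR_BGR2HSV))
for v in range(206,262,4): print(v,p[v,336],(X[v,336]*1000).round(1))
for nm,m in (("top",(S>150)&(H<22)&(z>.101)&(z<.112)),("all",(S>150)&(H<22)&(z>.07))):
  m=m.copy(); m[:,:290]=0; m[:190]=0; m[265:]=0; m[:,380:]=0
  for b in blobs(m,60):
    W=ray("wrist",b,.106,c)[:,:2]*1000; r=cv2.minAreaRect(W.astype(np.float32)); print(nm,np.round(r[0],1),np.round(r[1],1),round(r[2],1))
m=(z>.098)&(z<.112); m[:,:300]=0;m[:,370:]=0;m[:205]=0;m[265:]=0
P=X[m][:,:2]*1000; r=cv2.minAreaRect(P.astype(np.float32)); print("pts",r)
E
```

```text
206 [232 234 241] [ 540.9 -276.9   76. ]
210 [ 66 134 238] [ 540.5 -276.5   93.6]
214 [ 68 161 253] [ 539.1 -276.4  103.9]
218 [ 66 162 254] [ 536.2 -276.7  105.2]
222 [ 63 160 254] [ 532.8 -277.2  104. ]
226 [ 57 159 254] [ 529.7 -277.6  104.6]
230 [ 53 158 254] [ 526.7 -277.9  105.7]
234 [ 50 160 254] [ 523.2 -278.4  104.5]
238 [ 45 160 254] [ 519.7 -278.9  103.7]
242 [ 43 158 254] [ 516.6 -279.3  104.5]
246 [ 43 157 254] [ 513.4 -279.7  104.8]
250 [ 40 159 254] [ 510.2 -280.1  105. ]
254 [187 189 188] [ 475.4 -287.5    0.6]
258 [194 195 180] [ 470.8 -288.1    0.5]
top [ 524.4 -274.2] [32.5 19.1] 7.0
all [ 526. -274.] [35.7 19.1] 7.0
pts ((523.1904907226562, -274.7793273925781), (34.75019836425781, 19.97929573059082), 6.722486972808838)
```

```bash
python3 - <<'E'
from st import *
togo((.5228,-.2735,.075),6.8)
E
```

```text
t 1.57 p [ 0.5217 -0.2721  0.222 ] yaw 6.72 tilt [-0.0013 -0.0001] q7 -1.082 F [-0.48  0.25  0.2 ] T [-0.05  0.04  0.01] grip 87.0 0.0
shift in present tool axes [0.0011 0.0016 0.147 ] turn [-0.    0.07 -0.08]
```

```bash
python3 -m handwheel '[[0.087,0.001,0.0016,0.037,0,0,0],[0.087,0,0,0.035,0,0,0],[0.087,0,0,0.03,0,0,0],[0.087,0,0,0.025,0,0,0],[0.087,0,0,0.02,0,0,0],[0.087,0,0,0,0,0,0],[0.087,0,0,0,0,0,0]]' 30; python3 -c "
from st import *
togo((.5228,-.2735,.075),6.8)"
```

```text
time: 2.45
position: [0.5234, -0.2746, 0.0765]
tool_rot: [3.135, 0.18, 0.002]
ft_force: [1.1, -0.1, 0.1]
grip_width: 0.999
grip_force: 0.0
t 2.45 p [ 0.5234 -0.2746  0.0765] yaw 6.59 tilt [ 0.0012 -0.0009] q7 -1.122 F [ 1.12 -0.05  0.12] T [ 0.01  0.02 -0.08] grip 86.9 0.0
shift in present tool axes [-0.0005 -0.0012  0.0015] turn [ 0.06 -0.06 -0.21]
```

```bash
python3 -m handwheel '[[0.087,0,-0.0008,0.001,0,0,0],[0.05,0,0,0,0,0,0],[0.03,0,0,0,0,0,0],[0.015,0,0,0,0,0,0],[0.01,0,0,0,0,0,0],[0.01,0,0,0,0,0,0],[0.01,0,0,0,0,0,0],[0.01,0,0,0,0,0,0]]' 35; python3 -c "
from st import *
st()"
```

```text
time: 3.45
position: [0.5229, -0.2731, 0.0745]
tool_rot: [3.136, 0.182, -0.0]
ft_force: [-0.8, 1.0, 0.7]
grip_width: 0.287
grip_force: 0.0
t 3.45 p [ 0.5229 -0.2731  0.0745] yaw 6.63 tilt [-0.0001 -0.0001] q7 -1.124 F [-0.76  0.99  0.75] T [ 0.04 -0.02  0.02] grip 25.0 0.0
```

```bash
python3 -m handwheel '[[0.01,0,0,0,0,0,0],[0.01,0,0,0,0,0,0],[0.01,0,0,0,0,0,0],[0.01,0,0,0,0,0,0]]' 40; python3 -c "
from st import *
st()"
```

```text
time: 3.95
position: [0.5229, -0.2732, 0.0746]
tool_rot: [3.136, 0.181, 0.0]
ft_force: [0.7, -0.7, -0.5]
grip_width: 0.225
grip_force: 39.9
t 3.95 p [ 0.5229 -0.2732  0.0746] yaw 6.62 tilt [ 0.     -0.0003] q7 -1.124 F [ 0.73 -0.7  -0.55] T [-0.18 -0.01 -0.03] grip 19.6 39.920028874184936
```

Gripped: opening 19.6 mm, pad force 40 N. Lifting straight up.

```bash
python3 -m handwheel '[[0.01,0,0,-0.01,0,0,0],[0.01,0,0,-0.02,0,0,0],[0.01,0,0,-0.02,0,0,0],[0.01,0,0,-0.03,0,0,0],[0.01,0,0,-0.03,0,0,0],[0.01,0,0,-0.03,0,0,0],[0.01,0,0,0,0,0,0],[0.01,0,0,0,0,0,0]]'; python3 -c "
from st import *
togo((.560,.131,.2145),6.6)"
```

```text
time: 4.95
position: [0.522, -0.2725, 0.2138]
tool_rot: [-3.135, -0.182, 0.003]
ft_force: [-0.4, -0.0, -5.3]
grip_width: 0.224
grip_force: 39.9
t 4.95 p [ 0.522  -0.2725  0.2138] yaw 6.64 tilt [-0.0019  0.0009] q7 -1.084 F [-0.38 -0.02 -5.33] T [0.05 0.07 0.  ] grip 19.5 39.91954388329759
shift in present tool axes [ 0.0844 -0.3964 -0.0005] turn [-0.06  0.1   0.04]
```

```bash
python3 -m handwheel '[[0.01,0.0094,-0.044,0,0,0,0],[0.01,0.0094,-0.044,0,0,0,0],[0.01,0.0094,-0.044,0,0,0,0],[0.01,0.0094,-0.044,0,0,0,0],[0.01,0.0094,-0.044,0,0,0,0],[0.01,0.0094,-0.044,0,0,0,0],[0.01,0.0094,-0.044,0,0,0,0],[0.01,0.0094,-0.044,0,0,0,0],[0.01,0.0094,-0.044,0,0,0,0],[0.01,0,0,0,0,0,-10],[0.01,0,0,0,0,0,-10],[0.01,0,0,0,0,0,-10]]';  python3 -m handwheel '[[0.01,0,0,0,0,0,-10],[0.01,0,0,0,0,0,-10],[0.01,0,0,0,0,0,-10],[0.01,0,0,0,0,0,-10],[0.01,0,0,0,0,0,-10],[0.01,0,0,0,0,0,-10],[0.01,0,0,0,0,0,-10],[0.01,0,0,0,0,0,-10],[0.01,0,0,0,0,0,-10],[0.01,0,0,0,0,0,-10],[0.01,0,0,0,0,0,-10],[0.01,0,0,0,0,0,-10]]'; python3 -m handwheel '[[0.01,0,0,0,0,0,-10],[0.01,0,0,0,0,0,-5],[0.01,0,0,0,0,0,0],[0.01,0,0,0,0,0,0]]'; python3 - <<'E'
from st import *
togo((.560,.131,.2145),172)
for n in("top","scene"):
    p,d=ctrl.get_image(n); cv2.imwrite(f"pics/{n}1.png",p); np.save(f"pics/{n}1.npy",d)
    c=ctrl.camera_info("wrist")
p,d=ctrl.get_image("wrist"); cv2.imwrite("pics/w2.png",p)
a=cv2.resize(cv2.imread("pics/scene1.png")[100:325,250:550],(400,300)); b=cv2.resize(cv2.imread("pics/top1.png")[90:315,150:450],(400,300)); cv2.imwrite("pics/mix1.png",np.vstack([np.hstack([a,b]),np.hstack([cv2.resize(p,(400,300)),b*0])]))
E
```

```text
time: 6.45
position: [0.5598, 0.1298, 0.2125]
tool_rot: [-2.979, -0.996, 0.006]
ft_force: [0.3, -0.0, -5.1]
grip_width: 0.225
grip_force: 39.9
time: 7.95
position: [0.56, 0.1295, 0.2127]
tool_rot: [-0.627, -3.075, 0.002]
ft_force: [0.6, -0.0, -5.8]
grip_width: 0.223
grip_force: 39.9
time: 8.45
position: [0.5607, 0.1298, 0.2137]
tool_rot: [-0.232, -3.132, 0.001]
ft_force: [-0.3, -0.1, -5.0]
grip_width: 0.226
grip_force: 39.9
t 8.45 p [0.5607 0.1298 0.2137] yaw 171.54 tilt [-0.0015 -0.0003] q7 0.922 F [-0.29 -0.06 -5.02] T [ 0.05 -0.14  0.05] grip 19.6 39.9195417878218
shift in present tool axes [ 0.0009  0.0011 -0.0008] turn [-0.03 -0.08 -0.46]
```

View pics/mix1.png

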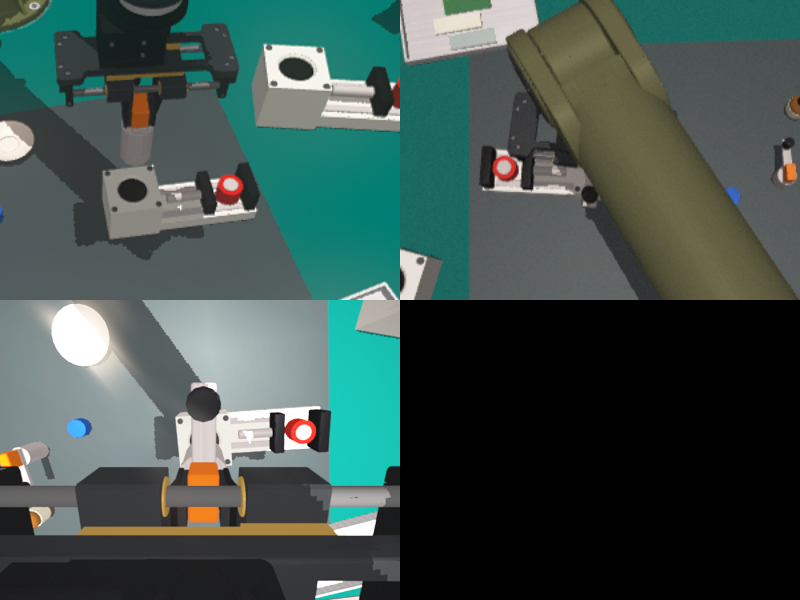

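The scene view shows the crank's sleeve hanging upright over the drive block, with the well at crop (132,190). The wrist view shows the hub held squarely. I'll fit the sleeve axis and the well in the same scene camera, so calibration error cancels.

```bash
python3 - <<'E'
from st import *
from scipy.optimize import least_squares
n="scene"
p=cv2.imread("pics/scene1.png"); d=np.load("pics/scene1.npy"); X=cloud(n,d)
for lo,hi in((.155,.178),(.178,.203)):
    S=cv2.split(cv2.cvtColor(p,cv2.COLOR_BGR2HSV))[1]
    m=(X[...,2]>lo)&(X[...,2]<hi)&(S<60)&(np.hypot(X[...,0]-.56,X[...,1]-.13)<.03); P=X[m]
    f=least_squares(lambda c:np.hypot(P[:,0]-c[0],P[:,1]-c[1])-.02,(.56,.13),loss="soft_l1",f_scale=.001)
    # silhouette: left/right edges per row -> axis via rays bisector
    print("sleeve fit",lo,f.x.round(4),len(P),"rms",np.sqrt(np.mean(f.fun**2)).round(4))
for n,f0 in(("scene","scene0"),("top","top0"),("scene","scene1")):
    q=cv2.imread(f"pics/{f0}.png"); d=np.load(f"pics/{f0}.npy"); X=cloud(n,d); V=q.max(2)
    m=(V<75)&(np.hypot(X[...,0]-.56,X[...,1]-.131)<.034)
    for b in blobs(m,100):
        W=ray(n,b,.068)[:,:2]; e=cv2.fitEllipse((W*1000).astype(np.float32)); print(f0,"well",np.round(e[0],1),np.round(e[1],1))
    m=(abs(X[...,2]-.07)<.006)&(V>90)&(np.hypot(X[...,0]-.56,X[...,1]-.131)<.07)
    for b in blobs(m,300):
        r=cv2.minAreaRect((ray(n,b,.070)[:,:2]*1000).astype(np.float32)); print(f0,"block",np.round(r[0],1),np.round(r[1],1),round(r[2],1))
st()
E
```

```text
sleeve fit 0.155 [0.5597 0.1294] 197 rms 0.0006
sleeve fit 0.178 [0.5597 0.1292] 223 rms 0.0007
scene0 well [561.6 130.2] [36.6 38.2]
scene0 block [563.4 129.2] [74.7 78.8] 85.7
top0 well [560.5 131.3] [37.5 39. ]
top0 block [559.7 131.5] [74.  75.1] 85.5
scene1 well [561.8 129.8] [36.9 39.6]
scene1 well [417.4 159.5] [15.4 60.2]
scene1 well [405.5 195.4] [ 51.5 112.7]
scene1 well [301.5 226.7] [90.  96.2]
scene1 well [123.8 276.5] [139.  185.2]
scene1 block [563.5 129.2] [74.9 78.8] 85.6
t 8.6 p [0.561  0.13   0.2143] yaw 171.59 tilt [-0.0005 -0.0003] q7 0.922 F [-0.53  0.62 -5.32] T [ 0.09 -0.22  0.03] grip 19.6 39.91957526654005
```

```bash
python3 -m handwheel '[[0.01,-0.0014,0.001,0.02,0,0,0],[0.01,0,0,0.02,0,0,0],[0.01,0,0,0.02,0,0,0],[0.01,0,0,0.006,0,0,0],[0.01,0,0,0.004,0,0,0],[0.01,0,0,0.003,0,0,0],[0.01,0,0,0,0,0,0]]'; python3 -c "
from st import *
st()"
```

```text
time: 9.48
position: [0.563, 0.1309, 0.1418]
tool_rot: [0.229, 3.133, -0.0]
ft_force: [-0.3, -0.2, -4.9]
grip_width: 0.222
grip_force: 39.9
t 9.47 p [0.563  0.1309 0.1418] yaw 171.62 tilt [ 0.0005 -0.0001] q7 0.875 F [-0.26 -0.25 -4.91] T [ 0.07 -0.22 -0.02] grip 19.3 39.91949878167361
```

```bash
python3 -m handwheel '[[0.01,0,0,0.003,0,0,0],[0.01,0,0,0.003,0,0,0],[0.01,0,0,0.002,0,0,0],[0.01,0,0,0,0,0,0]]'; python3 -c "
from st import *
st()"
```

```text
time: 9.98
position: [0.5626, 0.1308, 0.1333]
tool_rot: [-0.229, -3.133, 0.0]
ft_force: [0.1, -0.1, -4.3]
grip_width: 0.229
grip_force: 39.9
t 9.97 p [0.5626 0.1308 0.1333] yaw 171.63 tilt [-0.0004 -0.0002] q7 0.869 F [ 0.13 -0.15 -4.29] T [ 0.07 -0.18 -0.01] grip 19.9 39.91950846975669
```

Foot is about 3 mm inside the mouth, with no load. Continuing down.

```bash
python3 -m handwheel '[[0.01,0,0,0.003,0,0,0],[0.01,0,0,0.003,0,0,0],[0.01,0,0,0.002,0,0,0],[0.01,0,0,0,0,0,0]]'; python3 -c "
from st import *
st()"; python3 -m handwheel '[[0.01,0,0,0.003,0,0,0],[0.01,0,0,0.003,0,0,0],[0.01,0,0,0.002,0,0,0],[0.01,0,0,0,0,0,0]]'; python3 -c "
from st import *
st()"
```

```text
time: 10.48
position: [0.5626, 0.1308, 0.1253]
tool_rot: [-0.229, -3.133, 0.0]
ft_force: [0.2, 1.3, -5.3]
grip_width: 0.226
grip_force: 39.9
t 10.47 p [0.5626 0.1308 0.1253] yaw 171.63 tilt [-0.0004 -0.0001] q7 0.863 F [ 0.19  1.34 -5.29] T [ 0.07 -0.19  0.04] grip 19.7 39.919608305208385
time: 10.98
position: [0.5626, 0.1308, 0.1173]
tool_rot: [-0.229, -3.133, 0.0]
ft_force: [0.1, 0.5, -5.4]
grip_width: 0.224
grip_force: 39.9
t 10.97 p [0.5626 0.1308 0.1173] yaw 171.63 tilt [-0.0004 -0.    ] q7 0.857 F [ 0.13  0.51 -5.44] T [ 0.09 -0.15  0.03] grip 19.5 39.91949229268357
```

```bash
python3 -m handwheel '[[0.01,0,0,0.003,0,0,0],[0.01,0,0,0.003,0,0,0],[0.01,0,0,0.001,0,0,0],[0.01,0,0,0,0,0,0]]'; python3 -m handwheel '[[0.01,0,0,0.0007,0,0,0],[0.01,0,0,0,0,0,0]]';python3 -m handwheel '[[0.01,0,0,0.0007,0,0,0],[0.01,0,0,0,0,0,0]]'
```

```text
time: 11.48
position: [0.5627, 0.1308, 0.1104]
tool_rot: [-0.229, -3.133, 0.0]
ft_force: [-0.1, -0.2, -4.0]
grip_width: 0.228
grip_force: 39.9
time: 11.72
position: [0.5628, 0.1308, 0.1098]
tool_rot: [-0.229, -3.133, 0.0]
ft_force: [0.4, 0.1, -5.1]
grip_width: 0.224
grip_force: 39.9
time: 11.98
position: [0.5628, 0.1308, 0.1091]
tool_rot: [-0.229, -3.133, 0.0]
ft_force: [-0.5, 0.9, -4.5]
grip_width: 0.221
grip_force: 39.9
```

```bash
python3 -m handwheel '[[0.01,0,0,0.0007,0,0,0],[0.01,0,0,0,0,0,0]]';python3 -m handwheel '[[0.01,0,0,0.0005,0,0,0],[0.01,0,0,0,0,0,0]]';python3 -m handwheel '[[0.01,0,0,0.0005,0,0,0],[0.01,0,0,0,0,0,0]]'
```

```text
time: 12.22
position: [0.5627, 0.1308, 0.1083]
tool_rot: [-0.229, -3.133, 0.0]
ft_force: [0.3, -0.3, -5.4]
grip_width: 0.23
grip_force: 39.9
time: 12.48
position: [0.5627, 0.1308, 0.1079]
tool_rot: [-0.229, -3.133, 0.0]
ft_force: [0.6, 0.4, -4.9]
grip_width: 0.226
grip_force: 39.9
time: 12.72
position: [0.5628, 0.1308, 0.1075]
tool_rot: [0.229, 3.133, -0.0]
ft_force: [0.4, 0.4, -4.2]
grip_width: 0.225
grip_force: 39.9
```

```bash
python3 -m handwheel '[[0.01,0,0,0.0005,0,0,0],[0.01,0,0,0,0,0,0]]';python3 -m handwheel '[[0.01,0,0,0.0004,0,0,0],[0.01,0,0,0,0,0,0]]'
```

```text
time: 12.98
position: [0.563, 0.1309, 0.1074]
tool_rot: [0.229, 3.133, -0.0]
ft_force: [-1.4, 0.2, -1.1]
grip_width: 0.229
grip_force: 39.9
time: 13.22
position: [0.5631, 0.131, 0.1073]
tool_rot: [0.229, 3.132, -0.0]
ft_force: [-1.7, -0.1, 3.9]
grip_width: 0.228
grip_force: 39.9
```

Contact with the top of the square at TCP z 0.1074, with about 9 N on it. Now feeling clockwise in small steps.

```bash
python3 -m handwheel '[[0.01,0,0,-0.0001,0,0,2.5],[0.01,0,0,0,0,0,2.5],[0.01,0,0,0,0,0,0]]';python3 -m handwheel '[[0.01,0,0,0,0,0,2.5],[0.01,0,0,0,0,0,2.5],[0.01,0,0,0,0,0,0]]'
```

```text
time: 13.6
position: [0.5632, 0.131, 0.1072]
tool_rot: [0.365, 3.119, -0.0]
ft_force: [-0.6, -0.7, 4.7]
grip_width: 0.226
grip_force: 39.9
time: 13.98
position: [0.563, 0.1312, 0.1072]
tool_rot: [0.499, 3.101, 0.0]
ft_force: [-1.2, -0.3, 5.2]
grip_width: 0.225
grip_force: 39.9
```

```bash
python3 -m handwheel '[[0.01,0,0,-0.0001,0,0,2.5],[0.01,0,0,0,0,0,2.5],[0.01,0,0,0,0,0,0]]';python3 -m handwheel '[[0.01,0,0,0,0,0,2.5],[0.01,0,0,0,0,0,2.5],[0.01,0,0,0,0,0,0]]'
```

```text
time: 14.35
position: [0.5628, 0.1311, 0.1071]
tool_rot: [0.634, 3.077, 0.0]
ft_force: [-1.2, 0.3, 5.4]
grip_width: 0.225
grip_force: 39.9
time: 14.72
position: [0.5627, 0.131, 0.1069]
tool_rot: [-0.767, -3.047, 0.0]
ft_force: [-2.9, -0.9, 6.0]
grip_width: 0.226
grip_force: 39.9
```

```bash
python3 -m handwheel '[[0.01,0,0,0,0,0,2.5],[0.01,0,0,0,0,0,2.5],[0.01,0,0,0,0,0,0]]'
```

```text
time: 15.1
position: [0.5621, 0.1303, 0.1054]
tool_rot: [-0.899, -3.009, 0.001]
ft_force: [-0.3, 0.6, -5.5]
grip_width: 0.224
grip_force: 39.9
```

At yaw 146.7° the load vanished and the tool sank, so the socket has found the square. Lowering gently.

```bash
python3 -m handwheel '[[0.01,0,0,0.0007,0,0,0],[0.01,0,0,0,0,0,0]]';python3 -m handwheel '[[0.01,0,0,0.0007,0,0,0],[0.01,0,0,0,0,0,0]]'
```

```text
time: 15.35
position: [0.5623, 0.1305, 0.1052]
tool_rot: [-0.901, -3.008, 0.001]
ft_force: [0.3, 0.6, -5.8]
grip_width: 0.226
grip_force: 39.9
time: 15.6
position: [0.5624, 0.1306, 0.105]
tool_rot: [-0.902, -3.009, 0.001]
ft_force: [-0.6, -1.0, -6.2]
grip_width: 0.229
grip_force: 39.9
```

```bash
python3 -m handwheel '[[0.01,0,0,0.001,0,0,0],[0.01,0,0,0.001,0,0,0],[0.01,0,0,0,0,0,0]]';python3 -m handwheel '[[0.01,0,0,0.001,0,0,0],[0.01,0,0,0.001,0,0,0],[0.01,0,0,0,0,0,0]]'
```

```text
time: 15.98
position: [0.5625, 0.1306, 0.1032]
tool_rot: [-0.902, -3.009, 0.001]
ft_force: [-2.0, -1.4, -3.7]
grip_width: 0.228
grip_force: 39.9
time: 16.35
position: [0.5625, 0.1307, 0.1011]
tool_rot: [-0.902, -3.009, 0.001]
ft_force: [-1.1, -1.7, -4.6]
grip_width: 0.223
grip_force: 39.9
```

6 mm down onto the square with only light side forces. Continuing to the floor (expected TCP z about 0.0914).

```bash
python3 -m handwheel '[[0.01,0,0,0.001,0,0,0],[0.01,0,0,0.001,0,0,0],[0.01,0,0,0.001,0,0,0],[0.01,0,0,0,0,0,0]]';python3 -m handwheel '[[0.01,0,0,0.001,0,0,0],[0.01,0,0,0.001,0,0,0],[0.01,0,0,0.001,0,0,0],[0.01,0,0,0,0,0,0]]';python3 -m handwheel '[[0.01,0,0,0.001,0,0,0],[0.01,0,0,0.001,0,0,0],[0.01,0,0,0,0,0,0]]'
```

```text
time: 16.85
position: [0.5626, 0.1307, 0.0981]
tool_rot: [-0.902, -3.009, 0.001]
ft_force: [-2.2, -2.8, -2.9]
grip_width: 0.226
grip_force: 39.9
time: 17.35
position: [0.5626, 0.1307, 0.0951]
tool_rot: [-0.902, -3.009, 0.001]
ft_force: [-3.3, -3.0, -2.8]
grip_width: 0.228
grip_force: 39.9
time: 17.73
position: [0.5627, 0.1307, 0.0932]
tool_rot: [-0.902, -3.009, 0.0]
ft_force: [-2.9, -2.8, -2.0]
grip_width: 0.225
grip_force: 39.9
```

```bash
python3 -m handwheel '[[0.01,0,0,0.001,0,0,0],[0.01,0,0,0,0,0,0]]';python3 -m handwheel '[[0.01,0,0,0.0005,0,0,0],[0.01,0,0,0,0,0,0]]';python3 -m handwheel '[[0.01,0,0,0.0004,0,0,0],[0.01,0,0,0,0,0,0]]'; python3 -c "
from st import *
st()"
```

```text
time: 17.98
position: [0.5627, 0.1307, 0.0922]
tool_rot: [-0.902, -3.009, 0.0]
ft_force: [-4.1, -3.3, -3.3]
grip_width: 0.222
grip_force: 39.9
time: 18.23
position: [0.5627, 0.1308, 0.0918]
tool_rot: [-0.902, -3.009, 0.0]
ft_force: [-4.0, -2.9, -2.3]
grip_width: 0.226
grip_force: 39.9
time: 18.48
position: [0.5627, 0.1307, 0.0915]
tool_rot: [-0.902, -3.009, 0.0]
ft_force: [-4.1, -2.8, -0.4]
grip_width: 0.225
grip_force: 39.9
t 18.48 p [0.5627 0.1307 0.0915] yaw 146.62 tilt [-0.0001 -0.0003] q7 0.439 F [-4.08 -2.83 -0.37] T [-0.98  0.99 -0.07] grip 19.5 39.936837600544095
```

```bash
python3 -m handwheel '[[0.01,0.00014,-0.00033,0.0004,0,0,0],[0.01,0,0,0,0,0,0]]'; python3 -m handwheel '[[0.01,0,0,0.0002,0,0,0],[0.01,0,0,0,0,0,0]]';  python3 -c "
from st import *
st()"
```

```text
time: 18.73
position: [0.5627, 0.1307, 0.0915]
tool_rot: [0.902, 3.009, 0.0]
ft_force: [-4.5, -3.1, 1.7]
grip_width: 0.223
grip_force: 39.9
time: 18.98
position: [0.5628, 0.1308, 0.0915]
tool_rot: [0.902, 3.009, 0.0]
ft_force: [-4.1, -3.0, 3.4]
grip_width: 0.23
grip_force: 40.0
t 18.98 p [0.5628 0.1308 0.0915] yaw 146.63 tilt [ 0.0008 -0.0001] q7 0.439 F [-4.13 -2.98  3.37] T [-0.94  1.09 -0.06] grip 20.0 39.95403648354113
```

Fully home: z holds at 0.0915 (15.9 mm below first contact) while the load rises. Turning clockwise.

```bash
python3 -m handwheel '[[0.01,0,0,-0.0002,0,0,3],[0.01,0,0,0,0,0,4],[0.01,0,0,0,0,0,4],[0.01,0,0,0,0,0,4]]' 50;  python3 -c "
from st import *
st()"; python3 -m handwheel '[[0.01,0,0,0,0,0,5],[0.01,0,0,0,0,0,5],[0.01,0,0,0,0,0,5]]';  python3 -c "
from st import *
st()"
```

```text
time: 19.48
position: [0.5624, 0.1306, 0.0914]
tool_rot: [1.288, 2.865, -0.001]
ft_force: [-5.4, -2.9, 1.7]
grip_width: 0.225
grip_force: 50.0
t 19.48 p [0.5624 0.1306 0.0914] yaw 131.57 tilt [ 0.0001 -0.0007] q7 0.197 F [-5.38 -2.87  1.74] T [-1.    1.28  0.38] grip 19.6 50.01589466817677
time: 19.85
position: [0.5623, 0.1308, 0.0915]
tool_rot: [1.652, 2.672, -0.001]
ft_force: [-5.1, -4.4, 2.6]
grip_width: 0.225
grip_force: 50.0
t 19.85 p [0.5623 0.1308 0.0915] yaw 116.55 tilt [-0.0001 -0.0006] q7 -0.046 F [-5.15 -4.38  2.62] T [-0.97  1.44  0.37] grip 19.5 50.02338484860957
```

```bash
python3 -m handwheel '[[0.01,0,0,0,0,0,5],[0.01,0,0,0,0,0,5],[0.01,0,0,0,0,0,5]]';  python3 -c "
from st import *
st()"; python3 -m handwheel '[[0.01,0,0,0,0,0,5],[0.01,0,0,0,0,0,5],[0.01,0,0,0,0,0,3]]';  python3 -c "
from st import *
st()"
```

```text
time: 20.23
position: [0.5622, 0.1309, 0.0914]
tool_rot: [1.986, 2.434, -0.001]
ft_force: [-5.0, -3.4, 2.1]
grip_width: 0.227
grip_force: 50.0
t 20.23 p [0.5622 0.1309 0.0914] yaw 101.55 tilt [-0.0003 -0.0005] q7 -0.29 F [-4.98 -3.35  2.08] T [-0.91  1.47  0.32] grip 19.7 50.02596122212708
time: 20.6
position: [0.5622, 0.131, 0.0915]
tool_rot: [2.248, 2.194, -0.001]
ft_force: [-5.7, -2.0, 3.6]
grip_width: 0.225
grip_force: 50.0
t 20.6 p [0.5622 0.131  0.0915] yaw 88.61 tilt [-0.0003 -0.0004] q7 -0.501 F [-5.75 -2.03  3.57] T [-0.85  1.56  0.39] grip 19.6 50.018936125561595
```

Turned 58° with a steady 0.35 N m. Small steps from here.

```bash
for i in 1 2 3; do python3 -m handwheel '[[0.01,0,0,0,0,0,2],[0.01,0,0,0,0,0,2]]' >/dev/null;  python3 -c "
from st import *
st()"; done
```

```text
t 20.85 p [0.5621 0.131  0.0915] yaw 84.66 tilt [-0.0003 -0.0004] q7 -0.566 F [-5.45 -4.37  3.06] T [-0.85  1.5   0.34] grip 19.7 50.01532902941108
t 21.1 p [0.5621 0.1311 0.0915] yaw 80.67 tilt [-0.0003 -0.0003] q7 -0.632 F [-5.45 -3.58  3.34] T [-0.8   1.61  0.37] grip 19.5 50.0135566201061
t 21.35 p [0.5622 0.1312 0.0915] yaw 76.67 tilt [-0.0002 -0.0002] q7 -0.698 F [-6.29 -3.46  3.19] T [-0.79  1.54  0.38] grip 19.8 50.01160207204521
```

```bash
python3 -m handwheel '[[0.01,0,0,0,0,0,1.5],[0.01,0,0,0,0,0,0]]' >/dev/null;  python3 -c "
from st import *
st()";python3 -m handwheel '[[0.01,0,0,0,0,0,1.5],[0.01,0,0,0,0,0,0]]' >/dev/null;  python3 -c "
from st import *
st()"
```

```text
t 21.6 p [0.5621 0.1312 0.0915] yaw 75.21 tilt [-0.0003 -0.0002] q7 -0.722 F [-5.4  -3.14  2.64] T [-0.76  1.54  0.3 ] grip 19.8 49.98249823227525
t 21.85 p [0.5621 0.1312 0.0915] yaw 73.72 tilt [-0.0003 -0.0002] q7 -0.746 F [-5.41 -3.19  2.68] T [-0.75  1.57  0.3 ] grip 19.4 49.98255645856261
```

```bash
python3 -m handwheel '[[0.01,0,0,0,0,0,1.5],[0.01,0,0,0,0,0,0]]' >/dev/null;  python3 -c "
from st import *
st()"
```

```text
t 22.1 p [0.5622 0.1312 0.0915] yaw 72.21 tilt [-0.0002 -0.0001] q7 -0.771 F [-6.07 -3.    3.44] T [-0.75  1.55  0.32] grip 19.6 49.981201915070415
```

```bash
python3 -m handwheel '[[0.01,0,0,0,0,0,1.5],[0.01,0,0,0,0,0,0]]' >/dev/null;  python3 -c "
from st import *
st()"
```

```text
t 22.35 p [0.5621 0.1312 0.0915] yaw 70.72 tilt [-0.0003 -0.0001] q7 -0.796 F [-5.93 -4.01  3.18] T [-0.76  1.56  0.35] grip 19.7 49.98090025037527
```

```bash
python3 -m handwheel '[[0.01,0,0,0,0,0,1.5],[0.01,0,0,0,0,0,0]]' >/dev/null;  python3 -c "
from st import *
st()"
```

```text
t 22.6 p [0.5621 0.1312 0.0915] yaw 69.21 tilt [-0.0003 -0.0001] q7 -0.82 F [-5.1  -2.47  3.28] T [-0.73  1.56  0.26] grip 19.7 49.97978964820504
```

```bash
python3 -m handwheel '[[0.01,0,0,0,0,0,1],[0.01,0,0,0,0,0,0]]' >/dev/null;  python3 -c "
from st import *
st()"
```

```text
t 22.85 p [0.5622 0.1312 0.0915] yaw 68.22 tilt [-0.0002 -0.0001] q7 -0.837 F [-5.45 -3.69  3.68] T [-0.75  1.5   0.29] grip 19.6 49.986132737249136
```

```bash
python3 -m handwheel '[[0.01,0,0,0,0,0,1],[0.01,0,0,0,0,0,0]]' >/dev/null;  python3 -c "
from st import *
st()"
```

```text
t 23.1 p [0.5622 0.1312 0.0915] yaw 67.23 tilt [-0.0002 -0.0001] q7 -0.853 F [-5.97 -2.96  2.49] T [-0.72  1.55  0.34] grip 19.5 49.98560255393386
```

```bash
python3 -m handwheel '[[0.01,0,0,0,0,0,1],[0.01,0,0,0,0,0,0]]' >/dev/null;  python3 -c "
from st import *
st()"
```

```text
t 23.35 p [0.5622 0.1312 0.0915] yaw 66.22 tilt [-0.0003 -0.    ] q7 -0.87 F [-5.42 -3.79  3.82] T [-0.74  1.56  0.34] grip 19.6 49.984985338523984
```

```bash
python3 -m handwheel '[[0.01,0,0,0,0,0,1],[0.01,0,0,0,0,0,0]]' >/dev/null;  python3 -c "
from st import *
st()"
```

```text
t 23.6 p [0.5622 0.1313 0.0915] yaw 65.23 tilt [-0.0002 -0.    ] q7 -0.886 F [-5.83 -2.89  2.43] T [-0.71  1.44  0.33] grip 19.4 49.98433392494917
```

```bash
python3 -m handwheel '[[0.01,0,0,0,0,0,1],[0.01,0,0,0,0,0,0]]' >/dev/null;  python3 -c "
from st import *
st()"
```

```text
t 23.85 p [0.5622 0.1313 0.0915] yaw 64.23 tilt [-0.0002 -0.    ] q7 -0.903 F [-5.21 -4.37  3.04] T [-0.72  1.5   0.32] grip 19.3 49.983509508892894
```

```bash
python3 -m handwheel '[[0.01,0,0,0,0,0,1],[0.01,0,0,0,0,0,0]]' >/dev/null;  python3 -c "
from st import *
st()"
```

```text
t 24.1 p [0.5622 0.1313 0.0915] yaw 63.22 tilt [-0.0002 -0.    ] q7 -0.919 F [-4.93 -2.81  3.51] T [-0.68  1.61  0.29] grip 19.1 49.983112486079335
```

```bash
python3 - <<'E'
from st import *
for n in("scene",):
    p,d=ctrl.get_image(n); cv2.imwrite("pics/s2.png",cv2.resize(p[190:310,310:470],(800,600)))
E
```

View pics/s2.png

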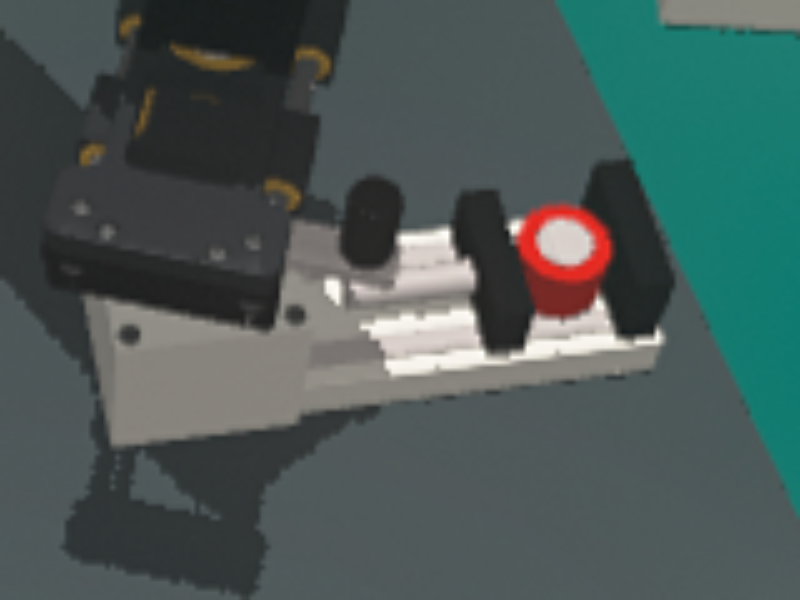

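The jaw (crop 490,270) is almost at the red disc (crop 565,260). The remaining angle is the socket's play, so I'll continue in 1° steps.

```bash
python3 -m handwheel '[[0.01,0,0,0,0,0,1],[0.01,0,0,0,0,0,0]]' >/dev/null;  python3 -c "
from st import *
st()"
```

```text
t 24.4 p [0.5622 0.1313 0.0915] yaw 62.23 tilt [-0.0002  0.    ] q7 -0.936 F [-5.65 -3.01  2.6 ] T [-0.67  1.54  0.31] grip 19.6 49.982467386871576
```

```bash
python3 -m handwheel '[[0.01,0,0,0,0,0,1],[0.01,0,0,0,0,0,0]]' >/dev/null;  python3 -c "
from st import *
st()"
```

```text
t 24.65 p [0.5622 0.1313 0.0915] yaw 61.22 tilt [-0.0002  0.    ] q7 -0.952 F [-4.26 -3.28  2.95] T [-0.67  1.49  0.26] grip 19.8 49.9817306175828
```

```bash
python3 -m handwheel '[[0.01,0,0,0,0,0,1],[0.01,0,0,0,0,0,0]]' >/dev/null;  python3 -c "
from st import *
st()"
```

```text
t 24.9 p [0.5622 0.1313 0.0915] yaw 60.23 tilt [-0.0001  0.    ] q7 -0.969 F [-6.15 -2.91  4.11] T [-0.73  1.5   0.34] grip 19.7 49.98112837783992
```

```bash
python3 -m handwheel '[[0.01,0,0,0,0,0,1],[0.01,0,0,0,0,0,0]]' >/dev/null;  python3 -c "
from st import *
st()"
```

```text
t 25.15 p [0.5622 0.1313 0.0915] yaw 59.23 tilt [-0.0002 -0.    ] q7 -0.985 F [-4.76 -3.7   3.96] T [-0.73  1.56  0.33] grip 19.5 49.9803283251822
```

```bash
python3 -m handwheel '[[0.01,0,0,0,0,0,1],[0.01,0,0,0,0,0,0]]' >/dev/null;  python3 -c "
from st import *
st()"
```

```text
t 25.4 p [0.5622 0.1313 0.0915] yaw 58.23 tilt [-0.0001  0.    ] q7 -1.002 F [-5.15 -3.11  3.06] T [-0.65  1.55  0.33] grip 19.7 49.98001112602651
```

```bash
python3 -m handwheel '[[0.01,0,0,0,0,0,1],[0.01,0,0,0,0,0,0]]' >/dev/null;  python3 -c "
from st import *
st()"
```

```text
t 25.65 p [0.5622 0.1313 0.0915] yaw 57.23 tilt [-0.0001  0.0001] q7 -1.019 F [-4.82 -3.87  2.41] T [-0.67  1.55  0.34] grip 19.6 49.97923756018281
```

```bash
python3 - <<'E'
from st import *
n="scene"; c0=np.array([.5615,.130]); ax=np.array([np.sin(np.radians(4.4)),np.cos(np.radians(4.4))]); px=np.array([ax[1],-ax[0]])
p,d=ctrl.get_image(n); cv2.imwrite("pics/s3.png",cv2.resize(p[190:310,310:470],(800,600)))
for f,q,dd in(("start",cv2.imread("pics/scene0.png"),np.load("pics/scene0.npy")),("now",p,d)):
    X=cloud(n,dd); V=q.max(2); H,S,_=cv2.split(cv2.cvtColor(q,cv2.COLOR_BGR2HSV)); a=(X[...,:2]-c0)@ax*1000; b=(X[...,:2]-c0)@px*1000; z=X[...,2]
    m=(V<80)&(z>.050)&(z<.075)&(abs(b)<35)&(a>45)&(a<200)
    h=np.histogram(a[m],np.arange(45,200,3)); print(f,[(int(e),int(k)) for k,e in zip(*h) if k])
    m=(S>150)&((H<5)|(H>175))&(abs(b)<35)&(a>45)&(a<200); print("red a",a[m].min(),a[m].max())
    m=(V<80)&(z>.122)&(z<.135)&(np.hypot(a-0,b)<80)&(np.hypot(a,b)>45)
    if m.sum(): 
      for bb in blobs(m,10):
        W=ray(n,bb,.129)[:,:2]; v=W.mean(0)-[.5615,.130]; print("knob",bb.mean(0),np.round(v*1000,1),np.degrees(np.arctan2(v[1],v[0])))
E
```

```text
start [(102, 26), (105, 35), (108, 35), (111, 31), (114, 35), (117, 10), (162, 63), (165, 48), (168, 39), (171, 46), (174, 45), (177, 25)]
red a 126.7721032876597 164.53356708472077
now [(108, 1), (111, 25), (114, 29), (117, 28), (120, 30), (123, 32), (126, 9), (162, 62), (165, 45), (168, 50), (171, 39), (174, 40), (177, 28)]
red a 128.12594799015764 164.75211774419205
knob [383.96666667 233.        ] [35.1 50.3] 55.085458140143174
```

View pics/s3.png

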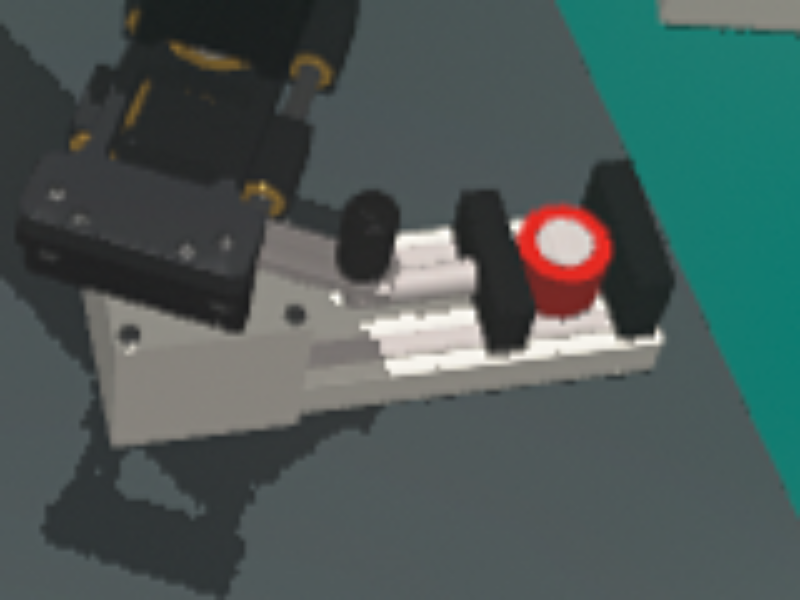

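The knob reads 55° against tool yaw 57°, so there's no slip in the grip. The jaw face is about 1 mm off the disc, near the stop. Continuing.

```bash
python3 -m handwheel '[[0.01,0,0,0,0,0,1],[0.01,0,0,0,0,0,0]]' >/dev/null;  python3 -c "
from st import *
st()"
```

```text
t 25.95 p [0.5622 0.1314 0.0915] yaw 56.23 tilt [-0.0001  0.0001] q7 -1.035 F [-4.6  -3.1   3.53] T [-0.63  1.53  0.32] grip 19.9 49.983650436624885
```

```bash
python3 -m handwheel '[[0.01,0,0,0,0,0,1],[0.01,0,0,0,0,0,0]]' >/dev/null;  python3 -c "
from st import *
st()"
```

```text
t 26.2 p [0.5622 0.1313 0.0915] yaw 55.28 tilt [-0.     -0.0002] q7 -1.051 F [-5.63 -3.85  2.43] T [-0.73  1.47  0.54] grip 19.6 50.10771126486361
```

```bash
python3 -m handwheel '[[0.01,0,0,0,0,0,1],[0.01,0,0,0,0,0,0]]' >/dev/null;  python3 -c "
from st import *
st()"
```

```text
t 26.45 p [0.5623 0.1315 0.0916] yaw 54.33 tilt [ 0.0003 -0.0003] q7 -1.067 F [-4.42 -2.79  2.34] T [-0.67  1.5   0.81] grip 19.3 50.30646585859358
```

The torque climbs 0.32 → 0.54 → 0.81 N m, so this is the stop. I'll take the load off and let go.

```bash
python3 -m handwheel '[[0.01,0,0,0,0,0,0.4],[0.01,0,0,0,0,0,0]]' >/dev/null;  python3 -c "
from st import *
st()"; python3 -m handwheel '[[0.01,0,0,0,0,0,-1.2],[0.01,0,0,0,0,0,-1.2],[0.01,0,0,0,0,0,0]]' >/dev/null;  python3 -c "
from st import *
st()"; python3 -m handwheel '[[0.03,0,0,0,0,0,0],[0.06,0,0,0,0,0,0],[0.06,0,0,0,0,0,0],[0.06,0,0,0,0,0,0],[0.06,0,0,0,0,0,0]]' >/dev/null;  python3 -c "
from st import *
st()"
```

```text
t 26.7 p [0.5623 0.1315 0.0915] yaw 53.95 tilt [ 0.0004 -0.0002] q7 -1.074 F [-5.63 -3.31  1.4 ] T [-0.67  1.41  0.92] grip 19.7 50.45067639090121
t 27.07 p [0.5623 0.1314 0.0915] yaw 56.2 tilt [0.     0.0004] q7 -1.035 F [-6.77 -2.49  3.05] T [-0.67  1.46  0.05] grip 19.7 49.91516875103116
t 27.7 p [0.5626 0.1307 0.091 ] yaw 56.13 tilt [0.0003 0.0001] q7 -1.036 F [1.19 0.31 0.66] T [ 0.01 -0.02  0.01] grip 57.5 0.0
```

Released, with no force left on the tool. Straight up, then check.

```bash
python3 -m handwheel '[[0.06,0,0,-0.01,0,0,0],[0.06,0,0,-0.02,0,0,0],[0.06,0,0,-0.04,0,0,0],[0.06,0,0,-0.05,0,0,0],[0.06,0,0,-0.05,0,0,0],[0.06,0,0,0,0,0,0]]' >/dev/null; python3 -m handwheel '[[0.06,-0.04,-0.03,0,0,0,0],[0.06,-0.04,-0.03,0,0,0,0],[0.06,0,0,0,0,0,0],[0.06,0,0,0,0,0,0]]' >/dev/null; python3 - <<'E'
from st import *
st(); n="scene"; p,d=ctrl.get_image(n); X=cloud(n,d); z=X[...,2]
H,S,V=cv2.split(cv2.cvtColor(p,cv2.COLOR_BGR2HSV)); near=np.hypot(X[...,0]-.5615,X[...,1]-.13)
m=(H>4)&(H<16)&(S>170)&(near<.03); print("hub top z",np.percentile(z[m],90) if m.any() else None, m.sum(),"expect .123")
m=(V<80)&(z>.10)&(z<.14)&(near>.045)&(near<.08); print("knob top z",np.percentile(z[m],90) if m.any() else None,"expect .129")
a=(X[...,:2]-[.5615,.13])@[np.sin(np.radians(4.4)),np.cos(np.radians(4.4))]*1000
b=(X[...,:2]-[.5615,.13])@[np.cos(np.radians(4.4)),-np.sin(np.radians(4.4))]*1000
m=(V<80)&(z>.05)&(z<.075)&(abs(b)<35)&(a>95)&(a<140); print("jaw",np.percentile(a[m],[2,98]))
cv2.imwrite("pics/s4.png",p)
E
```

```text
t 28.95 p [0.4685 0.0977 0.2616] yaw 56.12 tilt [ 0.0017 -0.0004] q7 -0.817 F [ 0.74 -0.71 -0.34] T [ 0.   -0.07  0.02] grip 60.2 0.0
hub top z 0.12391745594954252 307 expect .123
knob top z 0.1294479713278875 expect .129
jaw [111.6923016  126.45775934]
```

View pics/s4.png

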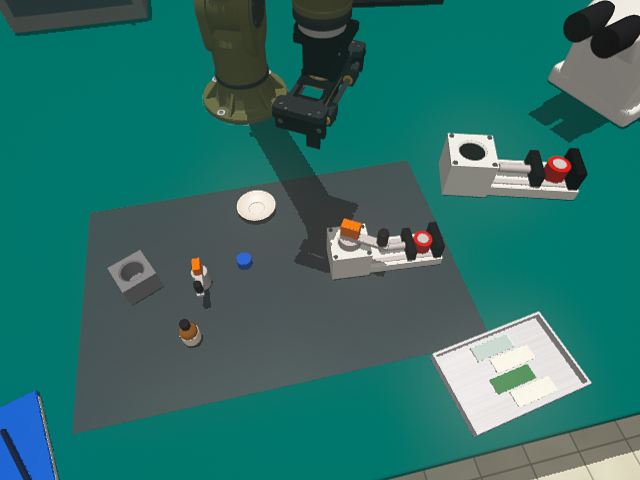

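The crank stands home in the well with its hub at (350,229). The jaw at (408,245) meets the red disc, and the puck (244,261), bottle (190,335) and dish (256,207) are where they were. Handing in.

```bash
python3 -c "
from bench import ctrl
print(ctrl.close_job())"
```

```text
the job is handed in; nothing more can be done
None
```

The crank dropped fully home on the square and was turned clockwise to its stop (torque rose from about 0.3 to 0.9 N m), then released; the last picture shows the puck, bottle and dish unmoved, and I handed the job in at about 29 s.

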